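# Rack the disc-cutter punches in order of size

### The arm

A 7-joint arm with a two-finger parallel gripper is mounted at the origin on the work surface; the furniture and walls round the work are solid. World frame = base frame: x ahead of the robot, y to its left, z up, the work surface at z = 0. Lengths are in mm, angles in rad, forces in N, time in s.
With the tool pointing down it reaches from about 425 to 1025 mm from the base axis. Payload 3.6 kg.
Tool frame: the origin (TCP) lies between the finger pads; the fingertips stand 25 mm ahead of it and the grasp point (between the pads) lies 6 mm ahead of it; z points along the fingers, y is the line along which they close (so a half turn about z gives the same grasp; the last joint's range is limited). The gripper opens to 85 mm and grips with 20 to 120 N. Pads are 22 mm wide; open, the fingers measure 114 mm over their backs; the gripper's body (76 mm by 85 mm) begins 54 mm behind the grasp point. The pads swing forward as they close: fully open they stand 13 mm farther back than shut.
Start: joints at [-1.196, 0.591, 0.048, 1.609, -0.033, 0.943, -0.034], TCP at [327.562, 646.786, 256.302] pointing down, gripper open.
Joint ranges: [-2.69, 2.69], [-0.47, 2.24], [-1.27, 1.36], [0.19, 2.51], [-1.53, 4.68], [0.08, 2.07], [-3.09, 3.09]. Speed limits (rad/s): [2.57, 2.57, 3.14, 3.14, 3.14, 3.14, 3.14].

### API

Orientations are given as a unit quaternion [x, y, z, w].
In Python, from cell import ctrl gives the robot as it stands.
- The arm moves only by the tool send_rows, never from a script. Its argument "commands" is a list of rows, each an object with "slide": the shift along the world's x, y, z in m, a list of three; "turn": the turn about the world's z in degrees; "gripper": the finger opening in m, from 0 to 0.0854. A call has 1 to 5 rows; each row is the pose to reach, as a shift and turn from the pose commanded when the call began; what a row does not reach only later rows make up. A row lasts 1/12 s, in which the tool goes at most 41.7 mm and 7.16 degrees, less where a joint would pass 70% of its speed; a pose out of reach is approached as far as the arm can. A call with a gripper value outside its range is refused whole. The fingers move at their own pace and stop on an object; the grip force is fixed at half the most. Time passes only in rows, so rows that repeat a pose let the fingers close. It gives the time, the measured TCP pose, the force, the opening and the grip force at its end, in the units of the state.
- ctrl.get_state(): the state, without advancing time (a new reading comes with each control period).
- ctrl.snapshot(name): name is "scene" or "top"; returns a dict with "color" (420x560x3 uint8, red, green, blue), "mtx" (3x3 intrinsics, pixels), "rvec" (rotation vector, rad) and "tvec" (3), from world to camera coordinates, as OpenCV has them. Camera axes: x right, y down, z forward; pixel columns grow to the right and rows downward; lengths in mm; the calibration is good to about 2 mm. A picture is of the moment at which its call begins. There is no depth.
- ctrl.sign_off(): hands the job in; it is judged then, once.
The state is a dict: "time_s": time; "joint_positions": joint angles; "dq": joint speeds; "joint_efforts": joint torques, N m; "tcp_pos": TCP position; "tool_rot": TCP orientation; "force": force on the tool from outside, world axes, zero at the start; "torque": the same for the moment, N m; "gripper_width": finger opening in mm; "gripper_force": force on a finger pad.
Only numpy, scipy, OpenCV 4.12 (cv2) and the standard library are available. Lean on these libraries where they do the work, as an engineer would, in place of code of your own. Each camera call takes 0.05 s, during which the arm holds its last target. There are 200 camera calls.

### The job

Put the disc cutter's four steel punches back into the wooden storage rail on its stand so that they stand in a row in order of size, each upright and fully down in the hole drilled for it: the thinnest in the smallest hole, the thickest in the largest. Do not knock a punch over, and leave the white-lidded jar that stands among them where it is.

Things in the scene. Friction and masses are not known exactly. Their poses are not given: they have to be found in the camera images.
- punch_14_mid (a point): The thinnest of four loose steel disc-cutter punches: a plain upright cylinder, 14 mm in diameter and 70 mm tall, flat at both ends, the lower end slightly tapered, standing on the mat. The point is its centre, 35 mm above its lower end; its z axis runs up along the cylinder.
- punch_21_mid (a point): The second thinnest of four loose steel disc-cutter punches: a plain upright cylinder, 21 mm in diameter and 70 mm tall, flat at both ends, the lower end slightly tapered, standing on the mat. The point is its centre, 35 mm above its lower end; its z axis runs up along the cylinder.
- punch_28_mid (a point): The second thickest of four loose steel disc-cutter punches: a plain upright cylinder, 28 mm in diameter and 70 mm tall, flat at both ends, the lower end slightly tapered, standing on the mat. The point is its centre, 35 mm above its lower end; its z axis runs up along the cylinder.
- punch_36_mid (a point): The thickest of four loose steel disc-cutter punches: a plain upright cylinder, 36 mm in diameter and 70 mm tall, flat at both ends, the lower end slightly tapered, standing on the mat. The point is its centre, 35 mm above its lower end; its z axis runs up along the cylinder.
- hole_14: Hole for the 14 mm punch in the wooden storage rail, number 1 of four from the small end: round, 20 mm in diameter, 26 mm deep, with a countersink 5 mm wide and 10 mm deep. Fixed. Origin: centre of its mouth, level with the rail's flat top 40 mm above the table (hole floor at 14 mm); z up, y along the row towards the larger holes, x across the row, away from the die.
- hole_21: Hole for the 21 mm punch in the wooden storage rail, number 2 of four from the small end: round, 27 mm in diameter, 26 mm deep, with a countersink 5 mm wide and 10 mm deep. Fixed. Origin: centre of its mouth, level with the rail's flat top 40 mm above the table (hole floor at 14 mm); z up, y along the row towards the larger holes, x across the row, away from the die.
- hole_28: Hole for the 28 mm punch in the wooden storage rail, number 3 of four from the small end: round, 34 mm in diameter, 26 mm deep, with a countersink 5 mm wide and 10 mm deep. Fixed. Origin: centre of its mouth, level with the rail's flat top 40 mm above the table (hole floor at 14 mm); z up, y along the row towards the larger holes, x across the row, away from the die.
- hole_36: Hole for the 36 mm punch in the wooden storage rail, number 4 of four from the small end: round, 42 mm in diameter, 26 mm deep, with a countersink 5 mm wide and 10 mm deep. Fixed. Origin: centre of its mouth, level with the rail's flat top 40 mm above the table (hole floor at 14 mm); z up, y along the row towards the larger holes, x across the row, away from the die.
- stand: Disc cutter's fixed wooden stand, 148 x 212 mm: dark base 14 mm thick; on it the light storage rail (67 x 202 mm, top at 40 mm, four countersunk holes growing in size) and beside it the low steel cutting die, highest point 40 mm (its own shallow holes are not for storage). Origin: centre of the underside; y along the row to the larger holes, x from die to rail. The row may point any way.
- jar_mid (a point): Small loose jar with a cream-white screw lid, 51 mm in diameter, 56 mm tall, among the punches; not part of the job. The point is its centre, 28 mm above its foot. It and the punches stand on a fixed dark rubber mat, 3 mm thick, 220 x 200 mm, where a loupe, a ring blank and a copper offcut, all under 16 mm high, also lie.

How it is judged:
By the outcome, as a careful person would: the job done as asked, in the order asked, and still so for the second after the job is handed in, with the robot touching nothing.
It also fails if it takes over 118 s, if anything falls off the work surface, if the arm or the gripper's body presses on something with over 40 N, if the wrist force passes 120 N, or if a joint passes its speed limit or range.

## Working session

There is one attempt and no reset: what is moved stays moved. The work goes in short steps, Python scripts to look and compute and a tool call to move; the robot and the scene stay as the last step left them, time stands still between calls to the robot, and variables do not carry over. Pictures are saved under pics/ and viewed, at most 14 in all, crops included, and the job is handed in when it is done.

Besides the shell and the picture viewer there is one more tool, called after "Request:" in YAML: its name, and indented under it one key for each argument. send_rows: Moves the arm, as the interface text tells. Its arguments: {"type":"object","properties":{"commands":{"type":"array"}},"required":["commands"]}

```bash
mkdir -p pics; cat > h.py <<'E'
import numpy as np, cv2
from cell import ctrl
E
python3 - <<'E'
from h import *
import pickle
d={}
for n in("scene","top"):
    s=ctrl.snapshot(n); d[n]=s
    cv2.imwrite(f"pics/{n}0.png",cv2.resize(s["color"][:,:,::-1],(784,588),interpolation=cv2.INTER_CUBIC))
    R=cv2.Rodrigues(np.array(s["rvec"],float))[0]; print(n,(-R.T@np.array(s["tvec"]).ravel()).round(),R.round(2).tolist(),np.array(s["mtx"]).round(1).tolist())
pickle.dump(d,open("d0.pkl","wb"))
print(ctrl.get_state())
E
```

```text
scene [-12. 558. 425.] [[-0.69, -0.72, 0.0], [-0.29, 0.28, -0.91], [0.66, -0.63, -0.41]] [[385.5, 0.0, 280.1], [0.0, 385.5, 206.3], [0.0, 0.0, 1.0]]
top [ 420.    2. 1152.] [[0.01, -1.0, -0.01], [-0.99, -0.01, -0.15], [0.15, 0.01, -0.99]] [[540.9, 0.0, 289.3], [0.0, 540.9, 208.4], [0.0, 0.0, 1.0]]
{'time_s': 0.1, 'joint_positions': array([-1.19551418,  0.59203038,  0.04828634,  1.60966858, -0.03329473,
        0.9426939 , -0.0337482 ]), 'dq': array([-7.39962185e-06, -1.73453292e-03,  2.38386080e-04, -1.87325650e-03,
        1.24249708e-03,  1.00618310e-03, -2.91311035e-04]), 'joint_efforts': array([ 4.70402971e-03, -5.50000799e+01,  1.55323338e+00, -1.98824805e+01,
        9.70167050e-03,  3.88924760e-03, -1.73216854e-07]), 'tcp_pos': array([327.2271301 , 646.19149522, 255.26208606]), 'tool_rot': array([ 2.32225929e-01,  9.72661360e-01, -9.81697751e-04, -1.79508894e-04]), 'force': array([-0.54878263,  0.77595505,  0.01051019]), 'torque': array([-0.04892984,  0.0260608 , -0.05681317]), 'gripper_force': 0.0, 'gripper_width': 85.49154978830946}
```

View pics/scene0.png

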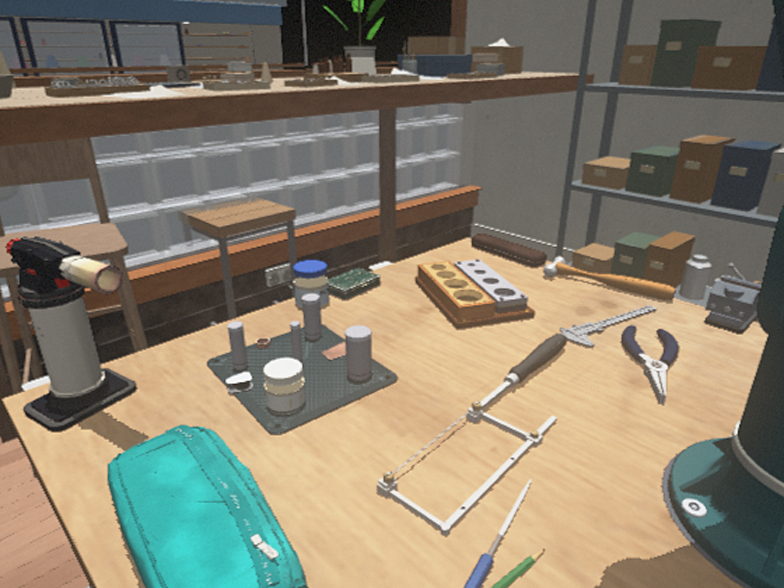

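View pics/top0.png

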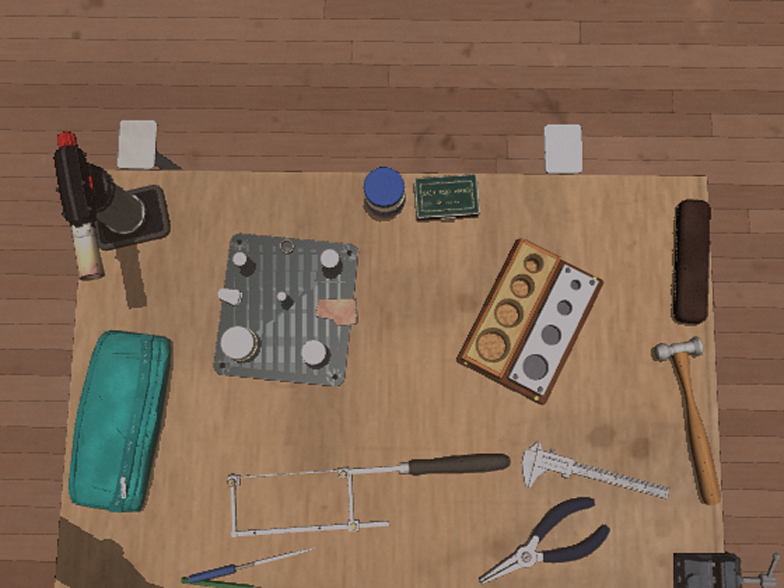

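The overview shows four punches: 14 at about (283,297) in the top picture, 21 at (240,259), 28 at (330,260) and 36 at (314,352). The jar is at (239,343). The rail holes run from (533,264), the smallest, to (493,345), the largest. I'll enlarge crops next.

```bash
python3 - <<'E'
import pickle,cv2
d=pickle.load(open("d0.pkl","rb"))
def crop(n,x,y,w,h,k,o):
    c=d[n]["color"][y:y+h,x:x+w,::-1]; c=cv2.resize(c,None,fx=k,fy=k,interpolation=cv2.INTER_CUBIC)
    for i in range(0,w,10):
        cv2.line(c,(i*k,0),(i*k,6),(0,255,0),1); 
        if i%20==0: cv2.putText(c,str(x+i),(i*k,18),0,.4,(0,255,0),1)
    for i in range(0,h,10):
        cv2.line(c,(0,i*k),(6,i*k),(0,255,0),1); 
        if i%20==0: cv2.putText(c,str(y+i),(8,i*k+5),0,.4,(0,255,0),1)
    cv2.imwrite(f"pics/{o}.png",c)
crop("top",150,160,115,98+20,5,"t1")
crop("top",320,165,115,120,5,"t2")
crop("scene",145,180,145,115,5,"s1")
crop("scene",290,175,100,65,8,"s2")
E
```

```text
(no output)
```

View pics/t1.png

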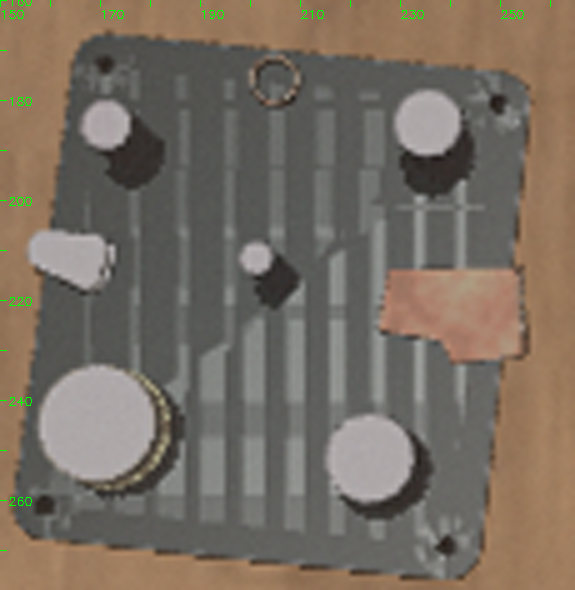

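View pics/t2.png

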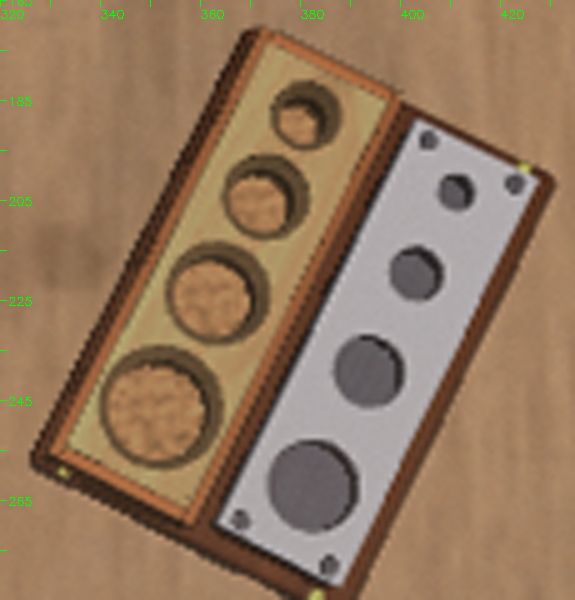

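View pics/s1.png

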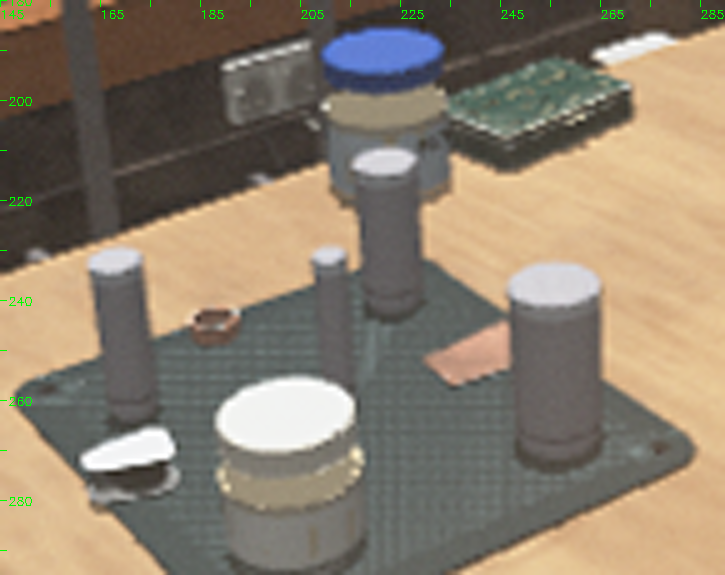

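View pics/s2.png

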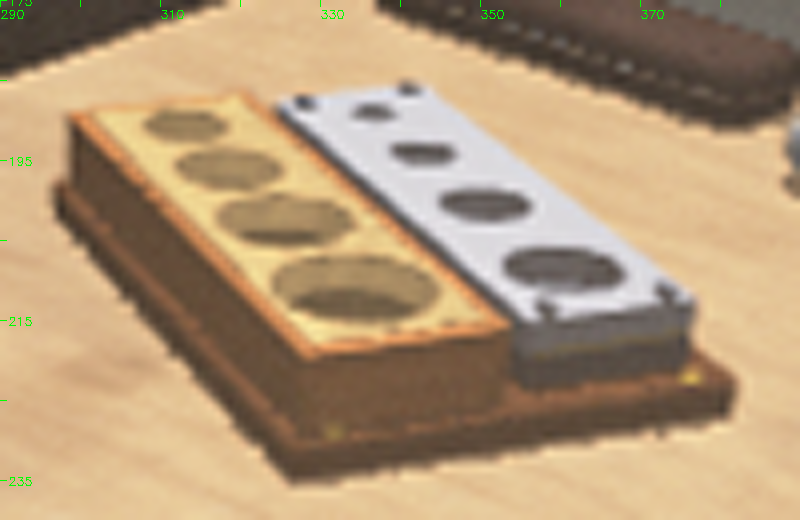

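The crops give sharp top rims for all the punches and the countersink rims of all the holes in both views. I read their centres by eye and will triangulate them.

```bash
cat > tri.py <<'E'
import numpy as np,cv2
def P(s):
    R=cv2.Rodrigues(np.array(s["rvec"],float))[0]
    return np.array(s["mtx"])@np.c_[R,np.array(s["tvec"],float).ravel()]
def plane(s,uv,z):
    p=P(s); H=np.c_[p[:,0],p[:,1],p[:,2]*z+p[:,3]]; q=np.linalg.solve(H,[*uv,1]); return q[:2]/q[2]
def tri(s1,u1,s2,u2):
    X=cv2.triangulatePoints(P(s1),P(s2),np.array(u1,float).reshape(2,1),np.array(u2,float).reshape(2,1)).ravel(); return X[:3]/X[3]
E
python3 - <<'E'
from tri import *
import pickle
d=pickle.load(open("d0.pkl","rb"))
f=lambda c,o,k:((np.array(c)+.5)/k-.5+o)
T=dict(p14=(257,257),p21=(106,124),p28=(428,122),p36=(371,459),jar=(98,412))
S=dict(p14=(329,255),p21=(116,260),p28=(387,161),p36=(554,285),jar=(286,414))
TH=dict(h14=(306,115),h21=(266,196),h28=(218,292),h36=(161,407),c1=(265,32),c2=(398,97),c3=(188,522),c4=(52,453))
SH=dict(h14=(187,125),h21=(230,169),h28=(286,219),h36=(356,288),c1=(72,118),c2=(245,93),c3=(508,325),c4=(310,355))
for A,B,oa,ob,kb,z in((T,S,(150,160),(145,180),5,73),(TH,SH,(320,165),(290,175),8,40)):
  for n in A:
    a=f(A[n],oa,5);b=f(B[n],ob,kb); zz=59 if n=="jar" else z
    print(n,tri(d["top"],a,d["scene"],b).round(1),plane(d["top"],a,zz).round(1),plane(d["scene"],b,zz).round(1))
E
```

```text
p14 [571.  187.7  72.2] [570.9 187.5] [569.6 188.6]
p21 [624.8 251.   72.5] [624.7 250.9] [623.8 251.3]
p28 [626.9 119.8  72.9] [627.1 120. ] [626.1 119.5]
p36 [490.3 139.4  72.1] [490.1 139.1] [489.5 140.6]
jar [508.4 252.3  55.6] [508.7 252.1] [502.2 254.3]
h14 [ 628.6 -180.8   41.2] [ 629.2 -180.7] [ 629.7 -183.7]
h21 [ 594.5 -164.    40. ] [ 594.8 -163.7] [ 593.7 -164.4]
h28 [ 553.9 -143.7   40.8] [ 554.4 -143.4] [ 554.1 -145.7]
h36 [ 506.2 -119.9   40. ] [ 506.5 -119.7] [ 505.6 -120.5]
c1 [ 665.  -164.2   37.8] [ 664.4 -163.9] [ 661.2 -160.1]
c2 [ 636.7 -219.6   40.3] [ 637.3 -219.2] [ 636.  -221.1]
c3 [ 459.1 -130.8   40.3] [ 459.6 -130.5] [ 458.4 -132.2]
c4 [486.8 -75.2  39.4] [487.1 -74.9] [485.5 -74.6]
```

Triangulated heights agree with the text: punch tops at about 72.5 and the rail at about 40. The closing line at start (63.1°) is already across the row, which is at 153.6°, so no turning is needed. First I move above the 36 mm punch.

Request:
send_rows:
  commands:
    - {"slide": [0.012,-0.036,0],"turn": 0,"gripper": 0.085}
    - {"slide": [0.024,-0.073,0],"turn": 0,"gripper": 0.085}
    - {"slide": [0.036,-0.11,0],"turn": 0,"gripper": 0.085}
    - {"slide": [0.047,-0.147,0],"turn": 0,"gripper": 0.085}
    - {"slide": [0.055,-0.169,0],"turn": 0,"gripper": 0.085}

```text
time_s: 0.52
tcp_pos: [383.9, 472.2, 255.6]
tool_rot: [0.234, 0.972, -0.002, 0.0]
force: [0.9, -0.2, 0.3]
gripper_width: 84.9
gripper_force: 0.0
```

Request:
send_rows:
  commands:
    - {"slide": [0.012,-0.036,0],"turn": 0,"gripper": 0.085}
    - {"slide": [0.024,-0.073,0],"turn": 0,"gripper": 0.085}
    - {"slide": [0.036,-0.11,0],"turn": 0,"gripper": 0.085}
    - {"slide": [0.047,-0.147,0],"turn": 0,"gripper": 0.085}
    - {"slide": [0.054,-0.169,0],"turn": 0,"gripper": 0.085}

```text
time_s: 0.93
tcp_pos: [437.3, 303.4, 255.9]
tool_rot: [0.234, 0.972, -0.002, -0.0]
force: [0.6, -0.8, 0.0]
gripper_width: 85.2
gripper_force: 0.0
```

Request:
send_rows:
  commands:
    - {"slide": [0.012,-0.036,0],"turn": 0,"gripper": 0.085}
    - {"slide": [0.024,-0.073,0],"turn": 0,"gripper": 0.085}
    - {"slide": [0.036,-0.11,0],"turn": 0,"gripper": 0.085}
    - {"slide": [0.047,-0.147,0],"turn": 0,"gripper": 0.085}
    - {"slide": [0.054,-0.169,0],"turn": 0,"gripper": 0.085}

```text
time_s: 1.35
tcp_pos: [491.0, 134.8, 256.1]
tool_rot: [0.235, 0.972, -0.001, 0.0]
force: [0.6, -0.4, 0.7]
gripper_width: 85.0
gripper_force: 0.0
```

Request:
send_rows:
  commands:
    - {"slide": [0,0,0],"turn": 0,"gripper": 0.085}
    - {"slide": [0,0,0],"turn": 0,"gripper": 0.085}
    - {"slide": [0,0,0],"turn": 0,"gripper": 0.085}

```text
time_s: 1.6
tcp_pos: [490.2, 140.6, 256.1]
tool_rot: [0.232, 0.973, 0.0, -0.0]
force: [-0.2, 0.0, -0.0]
gripper_width: 84.9
gripper_force: 0.0
```

Request:
send_rows:
  commands:
    - {"slide": [0,-0.0005,-0.035],"turn": 0,"gripper": 0.085}
    - {"slide": [0,-0.0005,-0.07],"turn": 0,"gripper": 0.085}
    - {"slide": [0,-0.0005,-0.105],"turn": 0,"gripper": 0.085}
    - {"slide": [0,-0.0005,-0.13],"turn": 0,"gripper": 0.085}
    - {"slide": [0,-0.0005,-0.15],"turn": 0,"gripper": 0.085}

```text
time_s: 2.02
tcp_pos: [489.0, 141.5, 104.0]
tool_rot: [0.23, 0.973, -0.0, -0.001]
force: [-0.4, -0.9, 0.0]
gripper_width: 84.9
gripper_force: 0.0
```

Request:
send_rows:
  commands:
    - {"slide": [0,0,-0.017],"turn": 0,"gripper": 0.085}
    - {"slide": [0,0,-0.033],"turn": 0,"gripper": 0.085}
    - {"slide": [0,0,-0.048],"turn": 0,"gripper": 0.085}
    - {"slide": [0,0,-0.048],"turn": 0,"gripper": 0.085}
    - {"slide": [0,0,-0.048],"turn": 0,"gripper": 0.085}

```text
time_s: 2.43
tcp_pos: [489.7, 141.0, 57.7]
tool_rot: [0.231, 0.973, -0.0, -0.001]
force: [0.2, -0.2, 0.8]
gripper_width: 85.1
gripper_force: 0.0
```

Request:
send_rows:
  commands:
    - {"slide": [0,0,0],"turn": 0,"gripper": 0.06}
    - {"slide": [0,0,0],"turn": 0,"gripper": 0.05}
    - {"slide": [0,0,0],"turn": 0,"gripper": 0.042}
    - {"slide": [0,0,0],"turn": 0,"gripper": 0.038}
    - {"slide": [0,0,0],"turn": 0,"gripper": 0.03}

```text
time_s: 2.85
tcp_pos: [491.3, 139.8, 59.3]
tool_rot: [0.232, 0.973, 0.001, 0.001]
force: [-0.8, 1.6, 4.4]
gripper_width: 34.6
gripper_force: 59.0
```

Request:
send_rows:
  commands:
    - {"slide": [0,0,0],"turn": 0,"gripper": 0.02}
    - {"slide": [0,0,0],"turn": 0,"gripper": 0.02}
    - {"slide": [0,0,0],"turn": 0,"gripper": 0.02}
    - {"slide": [0,0,0],"turn": 0,"gripper": 0.02}
    - {"slide": [0,0,0],"turn": 0,"gripper": 0.02}

```text
time_s: 3.27
tcp_pos: [491.4, 139.8, 59.3]
tool_rot: [0.232, 0.973, 0.001, 0.001]
force: [-0.2, 1.2, 7.0]
gripper_width: 34.8
gripper_force: 59.1
```

Request:
send_rows:
  commands:
    - {"slide": [0,0,0.015],"turn": 0,"gripper": 0.02}
    - {"slide": [0,0,0.045],"turn": 0,"gripper": 0.02}
    - {"slide": [0,0,0.08],"turn": 0,"gripper": 0.02}
    - {"slide": [0,0,0.11],"turn": 0,"gripper": 0.02}
    - {"slide": [0,0,0.13],"turn": 0,"gripper": 0.02}

```text
time_s: 3.68
tcp_pos: [490.3, 138.9, 190.2]
tool_rot: [0.232, 0.973, 0.0, 0.0]
force: [-0.3, 0.1, -6.2]
gripper_width: 34.8
gripper_force: 61.2
```

Request:
send_rows:
  commands:
    - {"slide": [0.001,-0.015,0],"turn": 0,"gripper": 0.02}
    - {"slide": [0.003,-0.045,0],"turn": 0,"gripper": 0.02}
    - {"slide": [0.005,-0.08,0],"turn": 0,"gripper": 0.02}
    - {"slide": [0.007,-0.115,0],"turn": 0,"gripper": 0.02}
    - {"slide": [0.008,-0.15,0],"turn": 0,"gripper": 0.02}

```text
time_s: 4.1
tcp_pos: [497.1, -12.1, 187.6]
tool_rot: [0.232, 0.973, -0.0, -0.001]
force: [0.5, 0.2, -6.8]
gripper_width: 34.8
gripper_force: 61.4
```

Request:
send_rows:
  commands:
    - {"slide": [0.002,-0.035,0],"turn": 0,"gripper": 0.02}
    - {"slide": [0.004,-0.065,0],"turn": 0,"gripper": 0.02}
    - {"slide": [0.006,-0.09,0],"turn": 0,"gripper": 0.02}
    - {"slide": [0.007,-0.105,0],"turn": 0,"gripper": 0.02}
    - {"slide": [0.007,-0.11,0],"turn": 0,"gripper": 0.02}

```text
time_s: 4.52
tcp_pos: [504.0, -124.7, 187.6]
tool_rot: [0.235, 0.972, -0.001, -0.001]
force: [0.2, 0.4, -6.3]
gripper_width: 34.5
gripper_force: 61.4
```

Request:
send_rows:
  commands:
    - {"slide": [0,0,0],"turn": 0,"gripper": 0.02}
    - {"slide": [0,0,0],"turn": 0,"gripper": 0.02}
    - {"slide": [0,0,0],"turn": 0,"gripper": 0.02}
    - {"slide": [0,0,0],"turn": 0,"gripper": 0.02}

```text
time_s: 4.85
tcp_pos: [505.4, -118.7, 188.1]
tool_rot: [0.231, 0.973, 0.0, -0.0]
force: [-0.5, 1.1, -6.4]
gripper_width: 34.6
gripper_force: 61.4
```

```bash
cat > look.py <<'E'
import sys,cv2,numpy as np
from h import ctrl
o=sys.argv[1]; t=ctrl.snapshot("top")["color"]; s=ctrl.snapshot("scene")["color"]
a=cv2.resize(t[160:290,320:440],None,fx=3.3,fy=3.3,interpolation=cv2.INTER_CUBIC)
b=cv2.resize(s[120:250,280:400],None,fx=3.3,fy=3.3,interpolation=cv2.INTER_CUBIC)
cv2.imwrite(f"pics/{o}.png",np.hstack([a,b])[:,:,::-1]); x=ctrl.get_state(); print(x["tcp_pos"],x["tool_rot"],x["gripper_width"],x["force"])
E
python3 look.py a1
```

```text
[ 505.5656322  -119.2315648   188.22963293] [ 2.31058450e-01  9.72939818e-01  2.47752696e-04 -2.03696387e-04] 34.70598244034488 [-0.33522581 -0.21616608 -6.5910398 ]
```

View pics/a1.png

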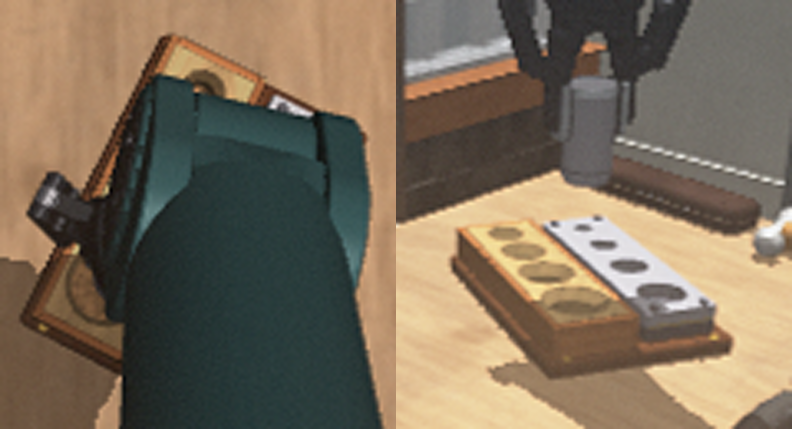

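The 36 mm punch hangs upright in the grip, above hole_36, at about (590,130) in the right half.

Request:
send_rows:
  commands:
    - {"slide": [0.0005,-0.0005,-0.03],"turn": 0,"gripper": 0.02}
    - {"slide": [0.0005,-0.0005,-0.055],"turn": 0,"gripper": 0.02}
    - {"slide": [0.0005,-0.0005,-0.07],"turn": 0,"gripper": 0.02}
    - {"slide": [0.0005,-0.0005,-0.08],"turn": 0,"gripper": 0.02}
    - {"slide": [0.0005,-0.0005,-0.084],"turn": 0,"gripper": 0.02}

```text
time_s: 5.37
tcp_pos: [505.6, -120.5, 102.9]
tool_rot: [0.232, 0.973, 0.0, -0.001]
force: [-0.1, 0.4, -5.2]
gripper_width: 35.0
gripper_force: 61.4
```

Request:
send_rows:
  commands:
    - {"slide": [0,0,-0.007],"turn": 0,"gripper": 0.02}
    - {"slide": [0,0,-0.014],"turn": 0,"gripper": 0.02}
    - {"slide": [0,0,-0.021],"turn": 0,"gripper": 0.02}
    - {"slide": [0,0,-0.027],"turn": 0,"gripper": 0.02}
    - {"slide": [0,0,-0.032],"turn": 0,"gripper": 0.02}

```text
time_s: 5.78
tcp_pos: [506.3, -121.3, 72.0]
tool_rot: [0.232, 0.973, 0.0, 0.0]
force: [-0.7, 0.7, -6.8]
gripper_width: 34.9
gripper_force: 61.4
```

Request:
send_rows:
  commands:
    - {"slide": [0,0,0],"turn": 0,"gripper": 0.02}
    - {"slide": [0,0,0],"turn": 0,"gripper": 0.02}

```text
time_s: 5.95
tcp_pos: [506.0, -121.2, 72.1]
tool_rot: [0.232, 0.973, -0.0, -0.0]
force: [0.6, -0.4, -5.0]
gripper_width: 35.1
gripper_force: 61.4
```

Request:
send_rows:
  commands:
    - {"slide": [0,0,-0.001],"turn": 0,"gripper": 0.02}
    - {"slide": [0,0.0005,-0.002],"turn": 0,"gripper": 0.02}
    - {"slide": [0,0.0005,-0.002],"turn": 0,"gripper": 0.02}
    - {"slide": [0,0.0005,-0.002],"turn": 0,"gripper": 0.04}
    - {"slide": [0,0.0005,-0.002],"turn": 0,"gripper": 0.055}

```text
time_s: 6.37
tcp_pos: [506.9, -120.9, 71.0]
tool_rot: [0.232, 0.973, 0.0, 0.001]
force: [-1.0, -0.0, -0.6]
gripper_width: 50.7
gripper_force: 0.0
```

Request:
send_rows:
  commands:
    - {"slide": [0,0,0],"turn": 0,"gripper": 0.07}
    - {"slide": [0,0,0],"turn": 0,"gripper": 0.075}
    - {"slide": [0,0,0.015],"turn": 0,"gripper": 0.08}
    - {"slide": [0,0,0.05],"turn": 0,"gripper": 0.08}
    - {"slide": [0,0,0.09],"turn": 0,"gripper": 0.08}

```text
time_s: 6.78
tcp_pos: [504.6, -120.4, 159.9]
tool_rot: [0.232, 0.973, -0.0, -0.002]
force: [0.5, -0.2, 0.5]
gripper_width: 79.9
gripper_force: 0.0
```

Request:
send_rows:
  commands:
    - {"slide": [0.018,0.035,0.01],"turn": 0,"gripper": 0.08}
    - {"slide": [0.036,0.07,0.02],"turn": 0,"gripper": 0.08}
    - {"slide": [0.054,0.105,0.02],"turn": 0,"gripper": 0.08}
    - {"slide": [0.06,0.12,0.02],"turn": 0,"gripper": 0.08}
    - {"slide": [0.06,0.12,0.02],"turn": 0,"gripper": 0.08}

```text
time_s: 7.2
tcp_pos: [568.8, 5.8, 181.2]
tool_rot: [0.228, 0.974, 0.002, 0.002]
force: [-0.6, 0.4, 0.1]
gripper_width: 80.2
gripper_force: 0.0
```

```bash
python3 look.py a2
```

```text
[ 5.65931981e+02 -1.79237759e-01  1.80403496e+02] [ 2.31318210e-01  9.72878135e-01 -1.41837101e-04 -2.66626151e-05] 79.9304028934368 [ 0.40085119 -0.3244919  -0.31619425]
```

View pics/a2.png

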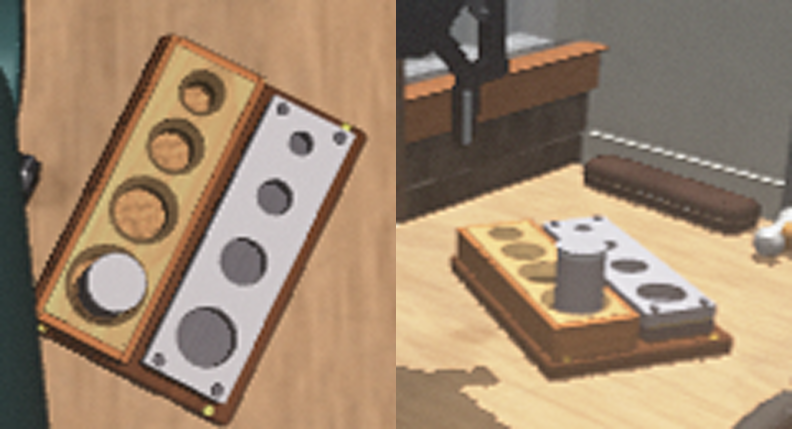

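The 36 mm punch stands upright in hole_36, with its top at (116,283) on the left and (582,242) on the right. I'll check its height by triangulation before going for 28.

```bash
python3 - <<'E'
from tri import *
import pickle
d=pickle.load(open("d0.pkl","rb"))
f=lambda c,o,k:((np.array(c)+.5)/k-.5+o)
print(tri(d["top"],f((116,283),(320,160),3.3),d["scene"],f((185,242),(280,120),3.3)))
E
```

```text
[ 504.1518585  -120.57212421   85.93857436]
```

Request:
send_rows:
  commands:
    - {"slide": [0.018,0.035,0],"turn": 0,"gripper": 0.08}
    - {"slide": [0.036,0.07,0],"turn": 0,"gripper": 0.08}
    - {"slide": [0.052,0.1,0],"turn": 0,"gripper": 0.08}
    - {"slide": [0.06,0.116,0],"turn": 0,"gripper": 0.08}
    - {"slide": [0.061,0.1195,0],"turn": 0,"gripper": 0.08}

```text
time_s: 7.72
tcp_pos: [628.2, 121.6, 180.2]
tool_rot: [0.231, 0.973, 0.001, 0.0]
force: [-0.7, 1.1, 0.4]
gripper_width: 79.9
gripper_force: 0.0
```

Request:
send_rows:
  commands:
    - {"slide": [0,0,0],"turn": 0,"gripper": 0.08}
    - {"slide": [0,0,0],"turn": 0,"gripper": 0.08}
    - {"slide": [0,0,0],"turn": 0,"gripper": 0.08}
    - {"slide": [0,0,0],"turn": 0,"gripper": 0.08}

```text
time_s: 8.05
tcp_pos: [626.3, 115.7, 180.3]
tool_rot: [0.234, 0.972, -0.001, -0.0]
force: [0.2, -0.0, 0.2]
gripper_width: 80.1
gripper_force: 0.0
```

The 36 is seated, with its top at 86 against 84 nominal. Next I descend on the 28.

Request:
send_rows:
  commands:
    - {"slide": [0,0.001,-0.03],"turn": 0,"gripper": 0.08}
    - {"slide": [0,0.001,-0.06],"turn": 0,"gripper": 0.08}
    - {"slide": [0,0.001,-0.075],"turn": 0,"gripper": 0.08}
    - {"slide": [0,0.001,-0.085],"turn": 0,"gripper": 0.08}
    - {"slide": [0,0.001,-0.09],"turn": 0,"gripper": 0.08}

```text
time_s: 8.47
tcp_pos: [626.1, 118.4, 88.9]
tool_rot: [0.233, 0.972, -0.001, -0.001]
force: [-0.4, -0.1, -0.1]
gripper_width: 80.2
gripper_force: 0.0
```

Request:
send_rows:
  commands:
    - {"slide": [0,0,-0.013],"turn": 0,"gripper": 0.08}
    - {"slide": [0,0,-0.025],"turn": 0,"gripper": 0.08}
    - {"slide": [0,0,-0.032],"turn": 0,"gripper": 0.08}
    - {"slide": [0,0,-0.032],"turn": 0,"gripper": 0.08}
    - {"slide": [0,0,-0.032],"turn": 0,"gripper": 0.08}

```text
time_s: 8.88
tcp_pos: [627.0, 119.8, 58.0]
tool_rot: [0.232, 0.973, -0.0, -0.0]
force: [1.0, -0.1, 1.0]
gripper_width: 79.7
gripper_force: 0.0
```

Request:
send_rows:
  commands:
    - {"slide": [0,0,0],"turn": 0,"gripper": 0.06}
    - {"slide": [0,0,0],"turn": 0,"gripper": 0.045}
    - {"slide": [0,0,0],"turn": 0,"gripper": 0.035}
    - {"slide": [0,0,0],"turn": 0,"gripper": 0.03}
    - {"slide": [0,0,0],"turn": 0,"gripper": 0.025}

```text
time_s: 9.3
tcp_pos: [627.5, 120.1, 58.9]
tool_rot: [0.232, 0.973, 0.0, 0.001]
force: [0.1, 0.8, 1.8]
gripper_width: 26.5
gripper_force: 58.7
```

Request:
send_rows:
  commands:
    - {"slide": [0,0,0],"turn": 0,"gripper": 0.015}
    - {"slide": [0,0,0],"turn": 0,"gripper": 0.015}
    - {"slide": [0,0,0],"turn": 0,"gripper": 0.015}
    - {"slide": [0,0,0],"turn": 0,"gripper": 0.015}

```text
time_s: 9.63
tcp_pos: [627.5, 120.0, 58.9]
tool_rot: [0.232, 0.973, 0.0, 0.0]
force: [-0.3, 0.4, 6.0]
gripper_width: 26.6
gripper_force: 58.8
```

Request:
send_rows:
  commands:
    - {"slide": [0,0,0.015],"turn": 0,"gripper": 0.015}
    - {"slide": [0,0,0.045],"turn": 0,"gripper": 0.015}
    - {"slide": [0,0,0.08],"turn": 0,"gripper": 0.015}
    - {"slide": [0,0,0.11],"turn": 0,"gripper": 0.015}
    - {"slide": [0,0,0.13],"turn": 0,"gripper": 0.015}

```text
time_s: 10.05
tcp_pos: [627.2, 119.5, 190.1]
tool_rot: [0.232, 0.973, 0.0, 0.001]
force: [0.4, 0.4, -3.3]
gripper_width: 26.9
gripper_force: 59.3
```

Request:
send_rows:
  commands:
    - {"slide": [-0.004,-0.015,0],"turn": 0,"gripper": 0.015}
    - {"slide": [-0.012,-0.045,0],"turn": 0,"gripper": 0.015}
    - {"slide": [-0.022,-0.08,0],"turn": 0,"gripper": 0.015}
    - {"slide": [-0.032,-0.115,0],"turn": 0,"gripper": 0.015}
    - {"slide": [-0.042,-0.15,0],"turn": 0,"gripper": 0.015}

```text
time_s: 10.47
tcp_pos: [582.4, -32.3, 186.4]
tool_rot: [0.232, 0.973, -0.001, -0.002]
force: [0.2, -0.9, -3.6]
gripper_width: 26.7
gripper_force: 59.5
```

Request:
send_rows:
  commands:
    - {"slide": [-0.01,-0.035,0],"turn": 0,"gripper": 0.015}
    - {"slide": [-0.019,-0.068,0],"turn": 0,"gripper": 0.015}
    - {"slide": [-0.026,-0.095,0],"turn": 0,"gripper": 0.015}
    - {"slide": [-0.03,-0.108,0],"turn": 0,"gripper": 0.015}
    - {"slide": [-0.031,-0.1135,0],"turn": 0,"gripper": 0.015}

```text
time_s: 10.88
tcp_pos: [550.8, -147.6, 186.8]
tool_rot: [0.235, 0.972, -0.001, -0.002]
force: [0.8, -0.7, -3.5]
gripper_width: 26.9
gripper_force: 59.6
```

Request:
send_rows:
  commands:
    - {"slide": [0,0,0],"turn": 0,"gripper": 0.015}
    - {"slide": [0,0,0],"turn": 0,"gripper": 0.015}
    - {"slide": [0,0,0],"turn": 0,"gripper": 0.015}
    - {"slide": [0,0,0],"turn": 0,"gripper": 0.015}
    - {"slide": [0,0,0],"turn": 0,"gripper": 0.015}

```text
time_s: 11.3
tcp_pos: [554.7, -141.8, 188.2]
tool_rot: [0.231, 0.973, 0.0, 0.0]
force: [-0.4, 0.6, -3.0]
gripper_width: 27.0
gripper_force: 59.6
```

Request:
send_rows:
  commands:
    - {"slide": [0,0,-0.03],"turn": 0,"gripper": 0.015}
    - {"slide": [0,0,-0.055],"turn": 0,"gripper": 0.015}
    - {"slide": [0,0,-0.07],"turn": 0,"gripper": 0.015}
    - {"slide": [0,0,-0.08],"turn": 0,"gripper": 0.015}
    - {"slide": [0,0,-0.08],"turn": 0,"gripper": 0.015}

```text
time_s: 11.72
tcp_pos: [553.1, -142.6, 106.4]
tool_rot: [0.232, 0.973, 0.0, -0.002]
force: [-0.7, 0.4, -3.5]
gripper_width: 26.8
gripper_force: 59.6
```

Well centred, with the lower end just above the rail. Now I insert and release.

Request:
send_rows:
  commands:
    - {"slide": [0,0,-0.008],"turn": 0,"gripper": 0.015}
    - {"slide": [0,0,-0.016],"turn": 0,"gripper": 0.015}
    - {"slide": [0,0,-0.024],"turn": 0,"gripper": 0.015}
    - {"slide": [0,0,-0.031],"turn": 0,"gripper": 0.015}
    - {"slide": [0,0,-0.036],"turn": 0,"gripper": 0.015}

```text
time_s: 12.13
tcp_pos: [554.0, -143.7, 71.7]
tool_rot: [0.232, 0.973, 0.0, -0.0]
force: [-0.2, 0.5, -3.3]
gripper_width: 27.1
gripper_force: 59.6
```

Request:
send_rows:
  commands:
    - {"slide": [0,0,-0.002],"turn": 0,"gripper": 0.015}
    - {"slide": [0,0,-0.002],"turn": 0,"gripper": 0.015}
    - {"slide": [0,0,-0.002],"turn": 0,"gripper": 0.015}
    - {"slide": [0,0,-0.002],"turn": 0,"gripper": 0.032}
    - {"slide": [0,0,-0.002],"turn": 0,"gripper": 0.045}

```text
time_s: 12.55
tcp_pos: [554.7, -143.9, 70.9]
tool_rot: [0.232, 0.973, 0.0, 0.001]
force: [0.5, 0.5, 0.4]
gripper_width: 43.3
gripper_force: 0.0
```

Request:
send_rows:
  commands:
    - {"slide": [0,0,0],"turn": 0,"gripper": 0.06}
    - {"slide": [0,0,0],"turn": 0,"gripper": 0.07}
    - {"slide": [0,0,0.015],"turn": 0,"gripper": 0.07}
    - {"slide": [0,0,0.05],"turn": 0,"gripper": 0.07}
    - {"slide": [0,0,0.09],"turn": 0,"gripper": 0.07}

```text
time_s: 12.97
tcp_pos: [552.4, -143.3, 159.5]
tool_rot: [0.232, 0.973, -0.0, -0.003]
force: [0.4, -0.1, 0.4]
gripper_width: 69.6
gripper_force: 0.0
```

Request:
send_rows:
  commands:
    - {"slide": [0,0.035,0.01],"turn": 0,"gripper": 0.07}
    - {"slide": [0.002,0.07,0.02],"turn": 0,"gripper": 0.07}
    - {"slide": [0.004,0.105,0.02],"turn": 0,"gripper": 0.07}
    - {"slide": [0.006,0.14,0.02],"turn": 0,"gripper": 0.07}
    - {"slide": [0.007,0.17,0.02],"turn": 0,"gripper": 0.07}

```text
time_s: 13.38
tcp_pos: [561.4, 29.0, 181.1]
tool_rot: [0.232, 0.973, 0.001, 0.001]
force: [0.0, 0.1, 0.1]
gripper_width: 70.2
gripper_force: 0.0
```

```bash
python3 look.py a3
```

```text
[561.41769922  34.00159696 180.60713503] [2.27121529e-01 9.73864015e-01 2.16530105e-03 5.51265177e-05] 70.20149332045895 [-0.54994718 -0.72870402  0.320874  ]
```

View pics/a3.png

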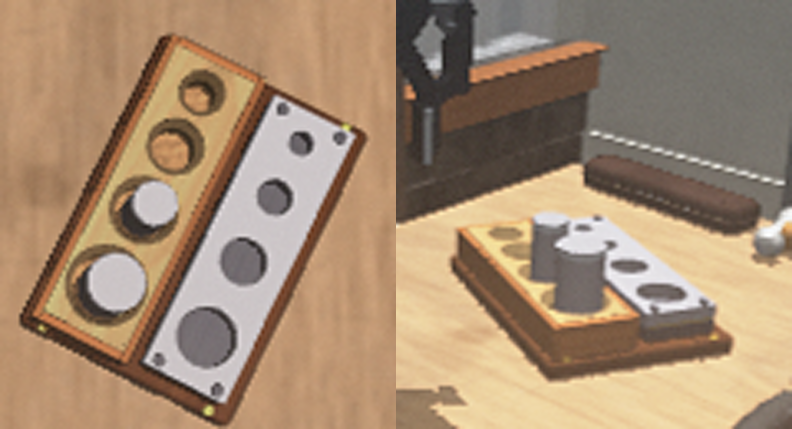

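28 and 36 both stand upright with tops at about (155,205) and (115,283) on the left. The 14 is next.

Request:
send_rows:
  commands:
    - {"slide": [0.002,0.04,0],"turn": 0,"gripper": 0.06}
    - {"slide": [0.005,0.08,0],"turn": 0,"gripper": 0.06}
    - {"slide": [0.008,0.12,0],"turn": 0,"gripper": 0.06}
    - {"slide": [0.01,0.15,0],"turn": 0,"gripper": 0.06}
    - {"slide": [0.01,0.1615,0],"turn": 0,"gripper": 0.06}

```text
time_s: 13.9
tcp_pos: [571.2, 194.3, 180.5]
tool_rot: [0.229, 0.973, 0.002, 0.0]
force: [0.2, 0.8, -0.3]
gripper_width: 60.1
gripper_force: 0.0
```

Request:
send_rows:
  commands:
    - {"slide": [0,0,0],"turn": 0,"gripper": 0.06}
    - {"slide": [0,0,0],"turn": 0,"gripper": 0.06}
    - {"slide": [0,0,0],"turn": 0,"gripper": 0.06}
    - {"slide": [0,0,0],"turn": 0,"gripper": 0.06}
    - {"slide": [0,0,0],"turn": 0,"gripper": 0.06}

```text
time_s: 14.32
tcp_pos: [571.2, 185.0, 180.3]
tool_rot: [0.234, 0.972, -0.001, 0.0]
force: [0.3, -0.3, -0.1]
gripper_width: 60.0
gripper_force: 0.0
```

Request:
send_rows:
  commands:
    - {"slide": [0,0,-0.03],"turn": 0,"gripper": 0.06}
    - {"slide": [0,0,-0.055],"turn": 0,"gripper": 0.06}
    - {"slide": [0,0,-0.07],"turn": 0,"gripper": 0.06}
    - {"slide": [0,0,-0.075],"turn": 0,"gripper": 0.06}
    - {"slide": [0,0,-0.075],"turn": 0,"gripper": 0.06}

```text
time_s: 14.73
tcp_pos: [570.3, 186.3, 104.1]
tool_rot: [0.233, 0.972, -0.001, -0.001]
force: [0.3, -0.4, 0.7]
gripper_width: 60.0
gripper_force: 0.0
```

Request:
send_rows:
  commands:
    - {"slide": [0,0,-0.015],"turn": 0,"gripper": 0.06}
    - {"slide": [0,0,-0.032],"turn": 0,"gripper": 0.06}
    - {"slide": [0,0,-0.047],"turn": 0,"gripper": 0.06}
    - {"slide": [0,0,-0.047],"turn": 0,"gripper": 0.06}
    - {"slide": [0,0,-0.047],"turn": 0,"gripper": 0.06}

```text
time_s: 15.15
tcp_pos: [571.5, 187.4, 58.9]
tool_rot: [0.233, 0.973, 0.0, 0.0]
force: [0.4, 0.3, 1.0]
gripper_width: 60.0
gripper_force: 0.0
```

Request:
send_rows:
  commands:
    - {"slide": [0,0,0],"turn": 0,"gripper": 0.04}
    - {"slide": [0,0,0],"turn": 0,"gripper": 0.028}
    - {"slide": [0,0,0],"turn": 0,"gripper": 0.02}
    - {"slide": [0,0,0],"turn": 0,"gripper": 0.016}
    - {"slide": [0,0,0],"turn": 0,"gripper": 0.012}

```text
time_s: 15.57
tcp_pos: [571.5, 187.9, 59.1]
tool_rot: [0.232, 0.973, 0.0, 0.001]
force: [0.4, -0.1, 3.7]
gripper_width: 13.0
gripper_force: 41.5
```

Request:
send_rows:
  commands:
    - {"slide": [0,0,0],"turn": 0,"gripper": 0.0}
    - {"slide": [0,0,0],"turn": 0,"gripper": 0.0}
    - {"slide": [0,0,0],"turn": 0,"gripper": 0.0}
    - {"slide": [0,0,0],"turn": 0,"gripper": 0.0}
    - {"slide": [0,0,0],"turn": 0,"gripper": 0.0}

```text
time_s: 15.98
tcp_pos: [571.5, 187.9, 59.1]
tool_rot: [0.232, 0.973, 0.0, 0.0]
force: [-1.2, -0.7, 5.6]
gripper_width: 12.3
gripper_force: 58.3
```

Request:
send_rows:
  commands:
    - {"slide": [0,0,0.015],"turn": 0,"gripper": 0.0}
    - {"slide": [0,0,0.045],"turn": 0,"gripper": 0.0}
    - {"slide": [0,0,0.08],"turn": 0,"gripper": 0.0}
    - {"slide": [0,0,0.11],"turn": 0,"gripper": 0.0}
    - {"slide": [0,0,0.13],"turn": 0,"gripper": 0.0}

```text
time_s: 16.4
tcp_pos: [571.9, 188.0, 191.0]
tool_rot: [0.232, 0.973, 0.001, 0.001]
force: [1.6, 0.4, -0.4]
gripper_width: 12.5
gripper_force: 58.4
```

Request:
send_rows:
  commands:
    - {"slide": [0.002,-0.015,0],"turn": 0,"gripper": 0.0}
    - {"slide": [0.007,-0.045,0],"turn": 0,"gripper": 0.0}
    - {"slide": [0.013,-0.08,0],"turn": 0,"gripper": 0.0}
    - {"slide": [0.018,-0.115,0],"turn": 0,"gripper": 0.0}
    - {"slide": [0.023,-0.15,0],"turn": 0,"gripper": 0.0}

```text
time_s: 16.82
tcp_pos: [593.2, 35.7, 187.2]
tool_rot: [0.232, 0.973, -0.001, -0.001]
force: [0.6, -0.2, -1.0]
gripper_width: 12.1
gripper_force: 58.5
```

Request:
send_rows:
  commands:
    - {"slide": [0.006,-0.037,0],"turn": 0,"gripper": 0.0}
    - {"slide": [0.012,-0.074,0],"turn": 0,"gripper": 0.0}
    - {"slide": [0.017,-0.11,0],"turn": 0,"gripper": 0.0}
    - {"slide": [0.022,-0.14,0],"turn": 0,"gripper": 0.0}
    - {"slide": [0.026,-0.168,0],"turn": 0,"gripper": 0.0}

```text
time_s: 17.23
tcp_pos: [618.8, -133.8, 187.0]
tool_rot: [0.233, 0.972, -0.001, -0.001]
force: [0.4, 0.4, -0.5]
gripper_width: 12.3
gripper_force: 58.5
```

Request:
send_rows:
  commands:
    - {"slide": [0.004,-0.025,0],"turn": 0,"gripper": 0.0}
    - {"slide": [0.007,-0.042,0],"turn": 0,"gripper": 0.0}
    - {"slide": [0.008,-0.05,0],"turn": 0,"gripper": 0.0}
    - {"slide": [0.0085,-0.051,0],"turn": 0,"gripper": 0.0}
    - {"slide": [0.0085,-0.051,0],"turn": 0,"gripper": 0.0}

```text
time_s: 17.65
tcp_pos: [627.8, -180.9, 187.4]
tool_rot: [0.232, 0.973, 0.0, -0.001]
force: [1.1, 0.3, -1.5]
gripper_width: 12.8
gripper_force: 58.5
```

Request:
send_rows:
  commands:
    - {"slide": [0,0,0],"turn": 0,"gripper": 0.0}
    - {"slide": [0,0,0],"turn": 0,"gripper": 0.0}
    - {"slide": [0,0,-0.02],"turn": 0,"gripper": 0.0}
    - {"slide": [0,0,-0.045],"turn": 0,"gripper": 0.0}
    - {"slide": [0,0,-0.06],"turn": 0,"gripper": 0.0}

```text
time_s: 18.07
tcp_pos: [628.0, -178.9, 126.8]
tool_rot: [0.231, 0.973, 0.0, -0.001]
force: [-0.0, 0.7, -0.9]
gripper_width: 12.5
gripper_force: 58.5
```

Request:
send_rows:
  commands:
    - {"slide": [0,0,-0.01],"turn": 0,"gripper": 0.0}
    - {"slide": [0,0,-0.018],"turn": 0,"gripper": 0.0}
    - {"slide": [0,0,-0.02],"turn": 0,"gripper": 0.0}
    - {"slide": [0,0,-0.02],"turn": 0,"gripper": 0.0}
    - {"slide": [0,0,-0.02],"turn": 0,"gripper": 0.0}

```text
time_s: 18.48
tcp_pos: [629.2, -181.2, 109.0]
tool_rot: [0.232, 0.973, 0.0, 0.001]
force: [0.3, 0.4, -2.2]
gripper_width: 12.4
gripper_force: 58.5
```

```bash
python3 look.py a4
```

```text
[ 629.33611174 -181.42996607  109.36043537] [ 2.32256976e-01  9.72653913e-01 -1.27255801e-05  1.03098802e-03] 12.49698098384259 [ 0.37184836  0.20055215 -0.46043862]
```

View pics/a4.png

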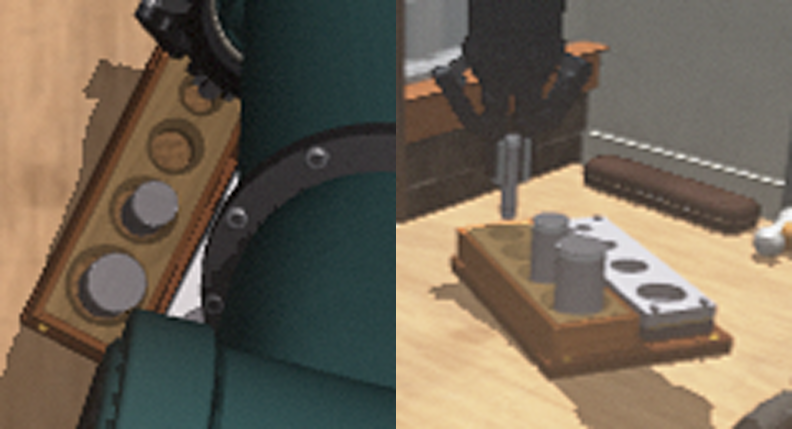

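The 14 mm punch hangs upright above hole_14, with its lower end at about (511,215) on the right. I'll insert it slowly.

Request:
send_rows:
  commands:
    - {"slide": [0,0.0005,-0.008],"turn": 0,"gripper": 0.0}
    - {"slide": [0,0.0005,-0.016],"turn": 0,"gripper": 0.0}
    - {"slide": [0,0.0005,-0.024],"turn": 0,"gripper": 0.0}
    - {"slide": [0,0.0005,-0.031],"turn": 0,"gripper": 0.0}
    - {"slide": [0,0.0005,-0.036],"turn": 0,"gripper": 0.0}

```text
time_s: 19.0
tcp_pos: [627.9, -180.5, 70.8]
tool_rot: [0.232, 0.973, 0.0, -0.001]
force: [-0.8, -0.8, -1.3]
gripper_width: 12.2
gripper_force: 58.5
```

Request:
send_rows:
  commands:
    - {"slide": [0,0,-0.001],"turn": 0,"gripper": 0.0}
    - {"slide": [0,0,-0.002],"turn": 0,"gripper": 0.0}
    - {"slide": [0,0,-0.002],"turn": 0,"gripper": 0.0}

```text
time_s: 19.25
tcp_pos: [628.4, -180.7, 70.3]
tool_rot: [0.232, 0.973, 0.0, -0.0]
force: [0.7, 0.6, -1.3]
gripper_width: 12.6
gripper_force: 58.6
```

Request:
send_rows:
  commands:
    - {"slide": [0,0,0],"turn": 0,"gripper": 0.018}
    - {"slide": [0,0,0],"turn": 0,"gripper": 0.03}
    - {"slide": [0,0,0],"turn": 0,"gripper": 0.045}
    - {"slide": [0,0,0],"turn": 0,"gripper": 0.06}
    - {"slide": [0,0,0],"turn": 0,"gripper": 0.06}

```text
time_s: 19.67
tcp_pos: [628.7, -180.8, 70.4]
tool_rot: [0.232, 0.973, -0.0, 0.0]
force: [0.3, -0.7, -0.7]
gripper_width: 59.8
gripper_force: 0.0
```

Request:
send_rows:
  commands:
    - {"slide": [0,0,0.015],"turn": 0,"gripper": 0.06}
    - {"slide": [0,0,0.045],"turn": 0,"gripper": 0.06}
    - {"slide": [0,0,0.08],"turn": 0,"gripper": 0.06}
    - {"slide": [0,0,0.1],"turn": 0,"gripper": 0.06}
    - {"slide": [0,0,0.11],"turn": 0,"gripper": 0.06}

```text
time_s: 20.08
tcp_pos: [630.4, -181.3, 183.8]
tool_rot: [0.232, 0.973, -0.0, 0.003]
force: [0.2, -0.5, -1.2]
gripper_width: 59.8
gripper_force: 0.0
```

Request:
send_rows:
  commands:
    - {"slide": [-0.001,0.025,0],"turn": 0,"gripper": 0.07}
    - {"slide": [-0.001,0.06,0],"turn": 0,"gripper": 0.07}
    - {"slide": [-0.001,0.1,0],"turn": 0,"gripper": 0.07}
    - {"slide": [-0.001,0.14,0],"turn": 0,"gripper": 0.07}
    - {"slide": [-0.001,0.18,0],"turn": 0,"gripper": 0.07}

```text
time_s: 20.5
tcp_pos: [626.7, 0.7, 179.5]
tool_rot: [0.233, 0.973, -0.0, -0.001]
force: [1.0, 0.3, -0.2]
gripper_width: 69.4
gripper_force: 0.0
```

Request:
send_rows:
  commands:
    - {"slide": [-0.001,0.04,0],"turn": 0,"gripper": 0.07}
    - {"slide": [-0.001,0.08,0],"turn": 0,"gripper": 0.07}
    - {"slide": [-0.001,0.12,0],"turn": 0,"gripper": 0.07}
    - {"slide": [-0.001,0.155,0],"turn": 0,"gripper": 0.07}
    - {"slide": [-0.001,0.185,0],"turn": 0,"gripper": 0.07}

```text
time_s: 20.92
tcp_pos: [625.4, 188.0, 179.3]
tool_rot: [0.231, 0.973, 0.0, -0.001]
force: [0.4, 0.3, -0.8]
gripper_width: 69.9
gripper_force: 0.0
```

Request:
send_rows:
  commands:
    - {"slide": [-0.001,0.03,0],"turn": 0,"gripper": 0.07}
    - {"slide": [-0.002,0.05,0],"turn": 0,"gripper": 0.07}
    - {"slide": [-0.002,0.064,0],"turn": 0,"gripper": 0.07}
    - {"slide": [-0.002,0.0665,0],"turn": 0,"gripper": 0.07}
    - {"slide": [-0.002,0.0665,0],"turn": 0,"gripper": 0.07}

```text
time_s: 21.33
tcp_pos: [624.1, 251.1, 179.6]
tool_rot: [0.232, 0.973, -0.0, -0.0]
force: [0.1, -0.5, 0.3]
gripper_width: 69.9
gripper_force: 0.0
```

Request:
send_rows:
  commands:
    - {"slide": [0,0,0],"turn": 0,"gripper": 0.07}
    - {"slide": [0,0,0],"turn": 0,"gripper": 0.07}
    - {"slide": [0,0,0],"turn": 0,"gripper": 0.07}
    - {"slide": [0,0,0],"turn": 0,"gripper": 0.07}
    - {"slide": [0,0,0],"turn": 0,"gripper": 0.07}

```text
time_s: 21.75
tcp_pos: [624.8, 249.6, 180.4]
tool_rot: [0.233, 0.972, -0.0, 0.0]
force: [-0.3, 0.1, 0.8]
gripper_width: 69.9
gripper_force: 0.0
```

```bash
python3 look.py a5
```

```text
[624.68323039 250.23661438 180.37732001] [ 2.32597139e-01  9.72573168e-01 -4.59001394e-05  4.41228180e-05] 69.76749200889567 [-0.24016185 -0.1191856   0.16546954]
```

View pics/a5.png

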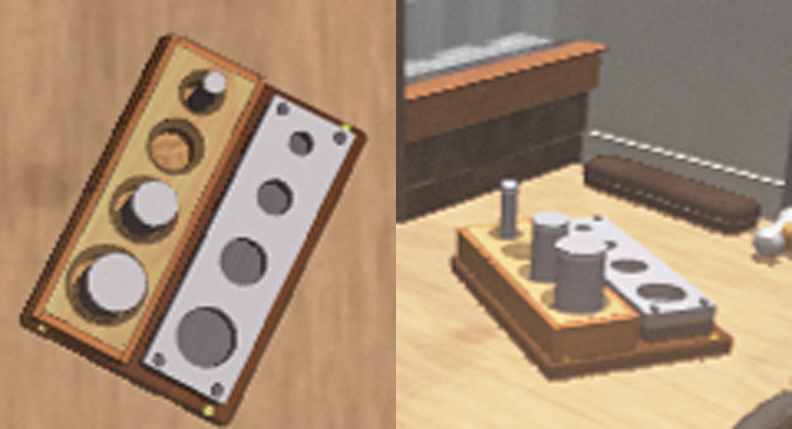

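14, 28 and 36 are in and upright, with the 14's top at (214,84) on the left. Last is the 21.

Request:
send_rows:
  commands:
    - {"slide": [0,0,-0.03],"turn": 0,"gripper": 0.07}
    - {"slide": [0,0,-0.055],"turn": 0,"gripper": 0.07}
    - {"slide": [0,0,-0.07],"turn": 0,"gripper": 0.07}
    - {"slide": [0,0,-0.08],"turn": 0,"gripper": 0.07}
    - {"slide": [0,0,-0.085],"turn": 0,"gripper": 0.07}

```text
time_s: 22.27
tcp_pos: [623.8, 250.5, 93.8]
tool_rot: [0.232, 0.973, -0.001, -0.001]
force: [0.3, -0.6, -0.3]
gripper_width: 70.1
gripper_force: 0.0
```

Request:
send_rows:
  commands:
    - {"slide": [0,0,-0.013],"turn": 0,"gripper": 0.07}
    - {"slide": [0,0,-0.026],"turn": 0,"gripper": 0.07}
    - {"slide": [0,0,-0.037],"turn": 0,"gripper": 0.07}
    - {"slide": [0,0,-0.037],"turn": 0,"gripper": 0.07}
    - {"slide": [0,0,-0.037],"turn": 0,"gripper": 0.07}

```text
time_s: 22.68
tcp_pos: [624.1, 250.6, 57.5]
tool_rot: [0.232, 0.973, -0.0, -0.001]
force: [0.2, 0.2, -0.4]
gripper_width: 69.9
gripper_force: 0.0
```

Request:
send_rows:
  commands:
    - {"slide": [0,0,0],"turn": 0,"gripper": 0.05}
    - {"slide": [0,0,0],"turn": 0,"gripper": 0.038}
    - {"slide": [0,0,0],"turn": 0,"gripper": 0.028}
    - {"slide": [0,0,0],"turn": 0,"gripper": 0.022}
    - {"slide": [0,0,0],"turn": 0,"gripper": 0.018}

```text
time_s: 23.1
tcp_pos: [625.0, 251.0, 59.0]
tool_rot: [0.232, 0.973, 0.0, 0.0]
force: [0.4, -0.5, 2.3]
gripper_width: 19.6
gripper_force: 58.4
```

Request:
send_rows:
  commands:
    - {"slide": [0,0,0],"turn": 0,"gripper": 0.005}
    - {"slide": [0,0,0],"turn": 0,"gripper": 0.005}
    - {"slide": [0,0,0],"turn": 0,"gripper": 0.005}
    - {"slide": [0,0,0],"turn": 0,"gripper": 0.005}
    - {"slide": [0,0,0],"turn": 0,"gripper": 0.005}

```text
time_s: 23.52
tcp_pos: [625.0, 251.0, 59.0]
tool_rot: [0.232, 0.973, 0.0, 0.0]
force: [-0.7, -0.4, 6.3]
gripper_width: 19.4
gripper_force: 58.4
```

Request:
send_rows:
  commands:
    - {"slide": [0,0,0.015],"turn": 0,"gripper": 0.005}
    - {"slide": [0,0,0.045],"turn": 0,"gripper": 0.005}
    - {"slide": [0,0,0.08],"turn": 0,"gripper": 0.005}
    - {"slide": [0,0,0.11],"turn": 0,"gripper": 0.005}
    - {"slide": [0,0,0.13],"turn": 0,"gripper": 0.005}

```text
time_s: 23.93
tcp_pos: [625.3, 250.9, 191.7]
tool_rot: [0.232, 0.973, 0.001, 0.001]
force: [1.1, 0.9, -1.1]
gripper_width: 19.9
gripper_force: 58.7
```

Request:
send_rows:
  commands:
    - {"slide": [-0.001,-0.02,0],"turn": 0,"gripper": 0.005}
    - {"slide": [-0.004,-0.055,0],"turn": 0,"gripper": 0.005}
    - {"slide": [-0.007,-0.092,0],"turn": 0,"gripper": 0.005}
    - {"slide": [-0.01,-0.13,0],"turn": 0,"gripper": 0.005}
    - {"slide": [-0.012,-0.168,0],"turn": 0,"gripper": 0.005}

```text
time_s: 24.35
tcp_pos: [611.3, 81.4, 188.6]
tool_rot: [0.232, 0.973, -0.0, -0.0]
force: [-0.5, -0.4, -0.9]
gripper_width: 19.3
gripper_force: 58.8
```

Request:
send_rows:
  commands:
    - {"slide": [-0.003,-0.038,0],"turn": 0,"gripper": 0.005}
    - {"slide": [-0.006,-0.076,0],"turn": 0,"gripper": 0.005}
    - {"slide": [-0.009,-0.114,0],"turn": 0,"gripper": 0.005}
    - {"slide": [-0.011,-0.148,0],"turn": 0,"gripper": 0.005}
    - {"slide": [-0.013,-0.178,0],"turn": 0,"gripper": 0.005}

```text
time_s: 24.77
tcp_pos: [598.3, -98.4, 188.6]
tool_rot: [0.233, 0.972, -0.001, -0.0]
force: [0.8, 0.2, -1.5]
gripper_width: 19.7
gripper_force: 58.8
```

Request:
send_rows:
  commands:
    - {"slide": [-0.002,-0.028,0],"turn": 0,"gripper": 0.005}
    - {"slide": [-0.004,-0.05,0],"turn": 0,"gripper": 0.005}
    - {"slide": [-0.005,-0.064,0],"turn": 0,"gripper": 0.005}
    - {"slide": [-0.005,-0.069,0],"turn": 0,"gripper": 0.005}
    - {"slide": [-0.005,-0.069,0],"turn": 0,"gripper": 0.005}

```text
time_s: 25.18
tcp_pos: [594.2, -165.3, 188.4]
tool_rot: [0.233, 0.972, -0.0, -0.0]
force: [0.1, 0.9, -1.6]
gripper_width: 19.9
gripper_force: 58.8
```

Request:
send_rows:
  commands:
    - {"slide": [0,0,0],"turn": 0,"gripper": 0.005}
    - {"slide": [0,0,0],"turn": 0,"gripper": 0.005}
    - {"slide": [0,0,-0.02],"turn": 0,"gripper": 0.005}
    - {"slide": [0,0,-0.045],"turn": 0,"gripper": 0.005}
    - {"slide": [0,0,-0.06],"turn": 0,"gripper": 0.005}

```text
time_s: 25.6
tcp_pos: [594.4, -161.4, 126.8]
tool_rot: [0.231, 0.973, 0.001, -0.001]
force: [-0.9, 0.2, -1.5]
gripper_width: 19.4
gripper_force: 58.8
```

Request:
send_rows:
  commands:
    - {"slide": [0,0,-0.01],"turn": 0,"gripper": 0.005}
    - {"slide": [0,0,-0.018],"turn": 0,"gripper": 0.005}
    - {"slide": [0,0,-0.02],"turn": 0,"gripper": 0.005}
    - {"slide": [0,0,-0.02],"turn": 0,"gripper": 0.005}
    - {"slide": [0,0,-0.02],"turn": 0,"gripper": 0.005}

```text
time_s: 26.02
tcp_pos: [595.3, -164.1, 109.0]
tool_rot: [0.232, 0.973, 0.0, 0.001]
force: [-0.8, 0.0, -0.3]
gripper_width: 19.6
gripper_force: 58.8
```

Request:
send_rows:
  commands:
    - {"slide": [0,0,-0.008],"turn": 0,"gripper": 0.005}
    - {"slide": [0,0,-0.016],"turn": 0,"gripper": 0.005}
    - {"slide": [0,0,-0.024],"turn": 0,"gripper": 0.005}
    - {"slide": [0,0,-0.031],"turn": 0,"gripper": 0.005}
    - {"slide": [0,0,-0.036],"turn": 0,"gripper": 0.005}

```text
time_s: 26.43
tcp_pos: [594.0, -164.1, 71.0]
tool_rot: [0.232, 0.973, 0.0, -0.001]
force: [-0.1, 0.1, -1.5]
gripper_width: 19.8
gripper_force: 58.8
```

Request:
send_rows:
  commands:
    - {"slide": [0,0,-0.001],"turn": 0,"gripper": 0.005}
    - {"slide": [0,0,-0.002],"turn": 0,"gripper": 0.005}
    - {"slide": [0,0,-0.002],"turn": 0,"gripper": 0.005}

```text
time_s: 26.68
tcp_pos: [594.5, -164.2, 70.3]
tool_rot: [0.232, 0.973, 0.0, -0.0]
force: [0.8, -0.1, -1.2]
gripper_width: 19.6
gripper_force: 58.9
```

Request:
send_rows:
  commands:
    - {"slide": [0,0,0],"turn": 0,"gripper": 0.025}
    - {"slide": [0,0,0],"turn": 0,"gripper": 0.038}
    - {"slide": [0,0,0],"turn": 0,"gripper": 0.05}
    - {"slide": [0,0,0],"turn": 0,"gripper": 0.06}
    - {"slide": [0,0,0],"turn": 0,"gripper": 0.06}

```text
time_s: 27.1
tcp_pos: [594.8, -164.3, 70.5]
tool_rot: [0.232, 0.973, 0.0, 0.0]
force: [-0.5, -0.0, 0.0]
gripper_width: 60.3
gripper_force: 0.0
```

Request:
send_rows:
  commands:
    - {"slide": [0,0,0.015],"turn": 0,"gripper": 0.06}
    - {"slide": [0,0,0.045],"turn": 0,"gripper": 0.06}
    - {"slide": [0,0,0.08],"turn": 0,"gripper": 0.06}
    - {"slide": [0,0,0.11],"turn": 0,"gripper": 0.06}
    - {"slide": [0,0,0.13],"turn": 0,"gripper": 0.06}

```text
time_s: 27.52
tcp_pos: [595.7, -164.6, 203.5]
tool_rot: [0.232, 0.973, 0.0, 0.002]
force: [0.1, -0.6, 0.0]
gripper_width: 59.8
gripper_force: 0.0
```

Request:
send_rows:
  commands:
    - {"slide": [0,0.03,0],"turn": 0,"gripper": 0.06}
    - {"slide": [0,0.07,0],"turn": 0,"gripper": 0.06}
    - {"slide": [0,0.11,0],"turn": 0,"gripper": 0.06}
    - {"slide": [0,0.15,0],"turn": 0,"gripper": 0.06}
    - {"slide": [0,0.18,0],"turn": 0,"gripper": 0.06}

```text
time_s: 27.93
tcp_pos: [594.3, 20.0, 200.5]
tool_rot: [0.231, 0.973, 0.001, -0.0]
force: [0.7, 0.4, -0.2]
gripper_width: 59.9
gripper_force: 0.0
```

Request:
send_rows:
  commands:
    - {"slide": [0,0,0],"turn": 0,"gripper": 0.06}
    - {"slide": [0,0,0],"turn": 0,"gripper": 0.06}
    - {"slide": [0,0,0],"turn": 0,"gripper": 0.06}
    - {"slide": [0,0,0],"turn": 0,"gripper": 0.06}

```text
time_s: 28.27
tcp_pos: [594.5, 13.7, 200.4]
tool_rot: [0.234, 0.972, -0.001, 0.0]
force: [0.1, 0.4, -1.2]
gripper_width: 60.2
gripper_force: 0.0
```

```bash
python3 look.py a6
```

```text
[594.51507391  13.55436889 200.32692039] [ 2.33866332e-01  9.72268636e-01 -4.76117128e-04  1.08056703e-04] 59.785769444252715 [ 0.33702563  0.41735618 -0.17655475]
```

View pics/a6.png

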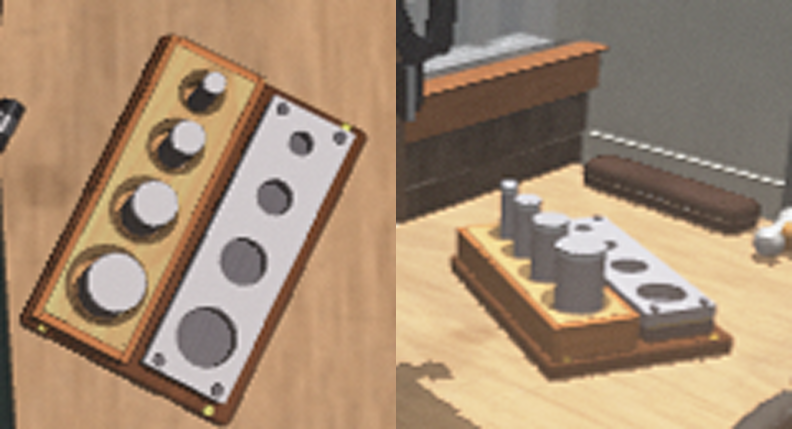

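All four stand upright in order of size. I'll check the top heights and that the jar hasn't moved, then hand in.

```bash
python3 - <<'E'
from tri import *
import pickle
from h import ctrl
d=pickle.load(open("d0.pkl","rb"))
f=lambda c,o,k:((np.array(c)+.5)/k-.5+o)
for a,b in(((214,84),(114,186)),((188,138),(132,203)),((155,205),(154,219)),((116,283),(186,242))):
    print(tri(d["top"],f(a,(320,160),3.3),d["scene"],f(b,(280,120),3.3)).round(1))
n=ctrl.snapshot("scene")["color"]; sl=np.s_[250:296,185:220]
g=lambda c:np.float32(cv2.cvtColor(c[sl],cv2.COLOR_RGB2GRAY))
print("jar shift px",cv2.phaseCorrelate(g(d["scene"]["color"]),g(n)))
E
```

```text
[ 626.2 -181.5   82.2]
[ 593.  -165.5   80.5]
[ 551.8 -144.3   84. ]
[ 504.  -120.7   86. ]
jar shift px ((0.027980024261559322, -0.0646832784895075), 1.006333720628862)
```

All four are fully down (84 nominal, within reading error) and the jar hasn't moved.

```bash
python3 -c "
from cell import ctrl
print(ctrl.sign_off())"
```

```text
the job is handed in; nothing more can be done
None
```

The four punches are upright and fully down in the rail, thinnest in the smallest hole to thickest in the largest, the jar has not moved, and the job was handed in at about 28 s of the 118 s allowed.

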